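# Close the melting pot's grooved neck with a cam-lock coupling

### The job

Close off the wax melting pot: set the loose steel cam-lock coupling upright over the grooved neck on the pot's lid and press it firmly home against its stop, without ramming it. With it home, swing its two cam arms fully down, one after the other, and leave it locked and let go. Leave the other things on the bench where they are.

Things in the scene. Friction and masses are not known exactly. Their poses are not given: they have to be found in the camera images.
- coupling: the loose cam-lock coupling, plain steel, 0.38 to 0.56 kg, standing mouth down on the bench. Origin: centre of its open mouth (underside); z up along its axis. Round shell 63 mm wide, 44 mm tall; bore 52 mm wide, 38 mm deep to its ceiling. The two cam arms are on its own +y and -y sides. It may sit on the neck at any yaw.
- tail (a point): 68 mm above the coupling's mouth, on its axis: middle of the plugged, ribbed hose tail, the place to grasp, 26 mm wide from 50 to 84 mm above the mouth (a 34 mm wide foot from 44 to 50 mm). Put the fingers on the coupling's +x and -x sides, clear of the arms, which reach up to 72 mm above the mouth.
- pot: the melting pot, fixed to the bench: round aluminium drum 142 mm wide, 45 mm tall, flat lid, short brass drain stub on its own +x side. Origin under its centre. The upright grooved neck (adaptor) stands in the middle of the lid, fixed: steel, 49.6 mm wide, so 1.2 mm play all round in the coupling.
- port (a point): on the neck's axis at the mean height of its top rim, 124 mm above the bench. The neck is screwed in more or less deep: its true rim is up to 10 mm above or below this point. A bevel narrows the top 6 mm of the neck to 37 mm wide. Fully home, the coupling's ceiling bears on the rim, a hard stop, its mouth 38 mm below the rim. Press there with about 25 N for half a second.
- seal_top (a point): mean height of the top of the black rubber seal plug, 31 mm wide, that at first stands 8 to 10 mm proud of the neck's rim. The coupling's ceiling meets it; it slides down into the neck, flush at the end, against about 8 N of drag (0.04 N more per mm/s), and stays where it was pushed.
- groove (a point): on the axis at the mean height of the middle of the neck's groove (11 to 30 mm below the rim, 37 mm wide at its bottom). With the coupling home the lobes of the cam arms swing into it under the rim. If an arm jams early the coupling is not home: do not force it; keep the force between coupling and pot under 60 N while pushing it on, under 160 N in all (the arms multiply force: 10 N on one is ample).
- cam_a (a joint): hinge of the cam arm on the coupling's own +y side, rad: 0 = pointing outward and up, 65 degrees above level; grows as the arm swings down; 1.658 = end stop, fully down, 30 degrees below level. The hinge is stiff (0.09 N m, about 2 N at the arm's end), so the arm stays where it is left; but leaning hard on the other arm at its stop can lift it again.
- cam_a_tip (a point): middle of the 18 mm wide, 9 mm thick cross roll at the outer end of arm cam_a, 52 mm from its pivot; the lever between is a flat bar 13 mm wide and 6 mm thick
- cam_a_pivot (a point): pivot of arm cam_a, 31 mm from the coupling's axis toward its own +y and 20.5 mm above its mouth; the pivot axis is the coupling's x axis
- cam_b (a joint): hinge of the cam arm on the coupling's own -y side, rad: 0 = pointing outward and up, 65 degrees above level; grows as the arm swings down; 1.658 = end stop, fully down, 30 degrees below level. The hinge is stiff (0.09 N m, about 2 N at the arm's end), so the arm stays where it is left; but leaning hard on the other arm at its stop can lift it again.
- cam_b_tip (a point): middle of the 18 mm wide, 9 mm thick cross roll at the outer end of arm cam_b, 52 mm from its pivot; the lever between is a flat bar 13 mm wide and 6 mm thick
- cam_b_pivot (a point): pivot of arm cam_b, 31 mm from the coupling's axis toward its own -y and 20.5 mm above its mouth; the pivot axis is the coupling's x axis
- wick_spool: bystander, loose: wooden spool of white wick, 60 mm wide, 52 mm tall; origin at the centre of its underside
- wax_bar_2: bystander, loose: pale wax bar, 52 x 92 x 26 mm; origin at the centre of its underside
- scent_1: bystander, loose: small dropper bottle with black cap, 37 mm wide, 108 mm tall; origin at the centre of its underside
- tin_lid_1: bystander, loose: round white candle tin with its lid on, 67 mm wide, 46 mm tall; origin at the centre of its underside
- cork_2: bystander, loose: cork stopper, 27 mm wide, 26 mm tall; origin at the centre of its underside

How it is judged:
On the way, in this order (a step that is already met when the one before it is completed fails the run):
1. the coupling sits upright over the neck and is pressed against its stop (more than 20 N between coupling and pot) with both cam arms still up (horizontal distance between coupling and port below 0.006 m and angle between coupling's own z axis and vertical below 0.1 rad and z of coupling in the frame of port between -0.052 and -0.0255 m and value of joint each of cam_a, cam_b below 0.35 rad and contact force between coupling and pot above 20 N), for 0.05 s.
2. one cam arm is fully down (over 1.45 rad) while the other is still up (under 0.5 rad), the coupling on the neck (horizontal distance between coupling and port below 0.012 m and angle between coupling's own z axis and vertical below 0.2 rad and z of coupling in the frame of port between -0.052 and -0.0255 m and ((value of joint cam_a above 1.45 rad and value of joint cam_b below 0.5 rad) or (value of joint cam_b above 1.45 rad and value of joint cam_a below 0.5 rad))), for 0.1 s.
At the end, for the whole second after the job is handed in: the coupling is at rest upright (within 0.1 rad) on the neck's axis (within 6 mm), its mouth 25.5 to 52 mm below the mean rim height (home is 28 to 48 mm below it, as the neck is screwed in), and both cam arms are fully down (over 1.45 rad) (horizontal distance between coupling and port below 0.006 m and angle between coupling's own z axis and vertical below 0.1 rad and z of coupling in the frame of port between -0.052 and -0.0255 m and value of joint each of cam_a, cam_b above 1.45 rad and linear speed of coupling below 0.02 m/s); the robot touches nothing.
It fails at once if coupling rammed home: more than 60 N between coupling and pot while both arms are still up (contact force between coupling and pot above 60 N and value of joint each of cam_a, cam_b below 0.35 rad).
It fails at once if an arm forced: more than 160 N between coupling and pot (contact force between coupling and pot above 160 N).
It fails at once if a bystander moved more than 30 mm (distance of any of wick_spool, wax_bar_2, scent_1, tin_lid_1, cork_2 from where it was at the start of the episode above 0.03 m).
It also fails if it takes over 72 s, if anything falls off the work surface, if the arm or the gripper's body presses on something with over 40 N, if the wrist force passes 120 N, or if a joint passes its speed limit or range.

### The arm

A 6-joint arm with a two-finger parallel gripper is mounted at the origin on a cart in front of the work surface, level with it; the furniture and walls round the work are solid. World frame = base frame: x ahead of the robot, y to its left, z up, the work surface at z = 0. Lengths are in m, angles in rad, forces in N, time in s.
With the tool pointing down it reaches from about 0.35 to 0.775 m from the base axis. Payload 5.5 kg.
Tool frame: the origin (TCP) lies at the very end of the fingers, on their centre line; the grasp point (between the pads) lies env.hold_point_z behind it (env.hold_point_z is the distance from the TCP to the grasp point, in m); z points along the fingers, y is the line along which they close (so a half turn about z gives the same grasp; the last joint's range is limited). The gripper opens to 85 mm and grips with 20 to 120 N. Pads are 22 mm wide; open, the fingers measure 114 mm over their backs; the gripper's body (76 mm by 85 mm) begins 54 mm behind the grasp point. The pads swing forward as they close: fully open they stand 13 mm farther back than shut.
Start: joints at [0.979, 0.313, 0.046, 1.304, 0, 1.431], TCP at [0.251, 0.517, 0.231] pointing down, gripper open.
Joint ranges: [-2.76, 2.76], [-0.86, 1.69], [-1.03, 1.26], [-2.2, 2.34], [-1.47, 1.5], [-3.14, 3.14]. Speed limits (rad/s): [2.57, 2.57, 3.14, 3.14, 3.14, 3.14].

### API

Orientations are given as a unit quaternion [w, x, y, z].
In Python, from workcell import env gives the robot as it stands.
- The arm moves only by the tool carry_out, never from a script. Its argument "steps" is a list of rows, each a list of 3 entries, a list of its own where there are three numbers: the turn, a rotation vector about the tool's x, y, z in degrees, then the shift along the tool's x, y, z in cm, then the closure in counts, from 0 (fully open) to 255 (shut). A call has exactly 8 rows; each row is the pose to reach, as a shift and turn from the pose commanded when the call began, along the tool's axes at that moment; what a row does not reach only later rows make up. A row lasts 1/8 s, in which the tool goes at most 62.5 mm and 10.7 degrees, less where a joint would pass 70% of its speed; a pose out of reach is approached as far as the arm can. A call with a gripper value outside its range is refused whole. The fingers move at their own pace and stop on an object; "force" is the grip in N (left out, the last holds). Time passes only in rows, so rows that repeat a pose let the fingers close, or fill a call up. It gives the time, the measured TCP pose, the force, the opening and the grip force at its end, in the units of the state.
- env.get_state(): the state, without advancing time (a new reading comes with each control period).
- env.read_camera(name): name is "side" or "top" or "wrist"; returns (picture, depth): 400x640x3 uint8, red, green, blue; 400x640 float32, m along the optical axis (not along the pixel's ray), 0 where there is no reading.
- env.get_calibration(name): a dict with "fx", "fy", "cx", "cy" (pixels), "origin" and "orientation" of the camera in the world. Camera axes: x right, y up, looking along -z (the intrinsics and any distortion apply to the point x, -y, -z); pixel columns grow to the right and rows downward; lengths in m; the calibration is good to about 2 mm. The wrist camera is an equidistant fisheye: a pixel r from the principal point sees the ray r / f radians off the axis. A picture is of the moment at which its call begins: read the wrist's pose just before it. get_calibration takes no time and is no camera call; for the wrist camera it gives the pose at the moment of the call.
- env.hand_in(): hands the job in; it is judged then, once.
The state is a dict: "clock": time; "joint_pos": joint angles; "qvel": joint speeds; "tau": joint torques, N m; "tcp_pos": TCP position; "orientation": TCP orientation; "wrist_force": force on the tool from outside, world axes, zero at the start; "ft_torque": the same for the moment, N m; "finger_gap": finger opening in m; "grip_force": force on a finger pad.
Only numpy, scipy, OpenCV 4.12 (cv2) and the standard library are available. Lean on these libraries where they do the work, as an engineer would, in place of code of your own. Each camera call takes 0.05 s, during which the arm holds its last target. There are 200 camera calls.

## Working session

There is one attempt and no reset: what is moved stays moved. The work goes in short steps, Python scripts to look and compute and a tool call to move; the robot and the scene stay as the last step left them, time stands still between calls to the robot, and variables do not carry over. Pictures are saved under pics/ and viewed, at most 10 in all, crops included, and the job is handed in when it is done.

Besides the shell and the picture viewer there is one more tool, called after ">>>" by a JSON object that holds its "fn" and its "kwargs", one argument or row to a line. carry_out: Moves the arm, as the interface text tells. Its arguments: {"type":"object","properties":{"steps":{"type":"array","items":{"type":"array"}},"force":{"type":"number"}},"required":["steps"]}

```bash
mkdir -p pics; ls; python3 - <<'E'
from workcell import env
import cv2,numpy as np
print(env.hold_point_z, env.get_state())
for n in ("top","side"):
    p,d=env.read_camera(n); c=env.get_calibration(n); print(n,c)
    cv2.imwrite(f"pics/{n}0.png",p[:,:,::-1]); np.save(f"pics/{n}0.npy",d)
E
```

```text
pics
0.0187 {'clock': 0.0, 'joint_pos': array([ 9.79392016e-01,  3.14022561e-01,  4.49985914e-02,  1.30358643e+00,
       -1.62575586e-05,  1.43120216e+00]), 'qvel': array([-2.01462509e-04,  3.94348919e-04,  2.53063112e-04,  4.68178513e-05,
        1.64302033e-03, -1.91167277e-04]), 'tau': array([ 5.59513428e-04, -4.80630434e+01,  2.98532510e+01,  1.93664973e-02,
       -5.95163829e-05,  7.33543658e-06]), 'tcp_pos': array([0.25077269, 0.51688263, 0.23040427]), 'orientation': array([-3.16597232e-04,  2.23988432e-01,  9.74591381e-01, -8.50028142e-04]), 'wrist_force': array([-0.14431064, -0.18087377,  0.90264072]), 'ft_torque': array([-0.00015417, -0.00431829, -0.01824443]), 'grip_force': 0.0, 'finger_gap': 0.08533343807642838}
top {'fx': 423.46219821812093, 'fy': 423.46219821812093, 'cx': 322.94813665098974, 'cy': 204.59422692174627, 'origin': array([0.42429829, 0.040842  , 1.23773216]), 'orientation': array([-0.69826534, -0.03878907,  0.04671482,  0.71325918])}
side {'fx': 462.74900703953097, 'fy': 462.74900703953097, 'cx': 320.63509330312365, 'cy': 204.00511548831344, 'origin': array([0.57793535, 1.14805072, 0.96502032]), 'orientation': array([0.007035  , 0.00296234, 0.4436056 , 0.8961896 ])}
```

View pics/top0.png

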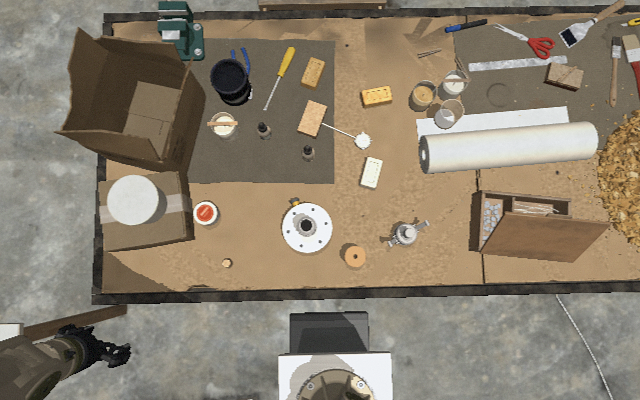

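View pics/side0.png

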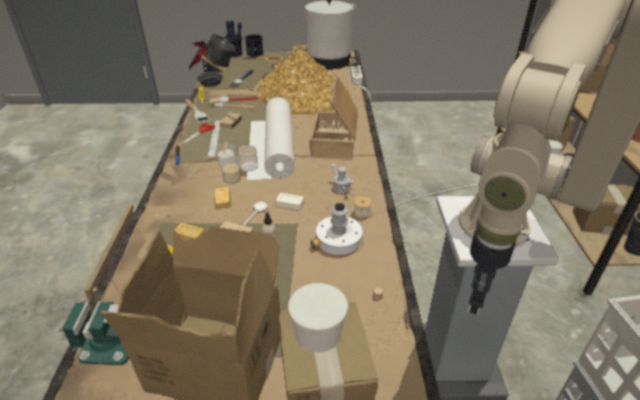

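Top view: pot at about (307,227), coupling at (405,235) with its arms toward (424,224) and (387,241), and spool at (354,256). I'll enlarge this area and measure positions.

```bash
cat > h.py <<'E'
import numpy as np, cv2
from scipy.spatial.transform import Rotation as R
from workcell import env
def rot(q): return R.from_quat(np.r_[q[1:],q[0]])
def ray(c,u,v,fish=False):
    a,b=(u-c['cx'])/c['fx'],(v-c['cy'])/c['fy']
    if fish:
        t=np.hypot(a,b); s=np.sinc(t/np.pi); d=np.array([a*s,-b*s,-np.cos(t)])
        if t==0: d=np.array([0,0,-1.])
    else: d=np.array([a,-b,-1.])
    return rot(c['orientation']).apply(d)
def atz(c,u,v,z,fish=False):
    d=ray(c,u,v,fish); o=c['origin']; return o+d*(z-o[2])/d[2]
def pix(c,P,fish=False):
    x=rot(c['orientation']).inv().apply(np.asarray(P)-c['origin']); a,b,z=x[0],-x[1],-x[2]
    if fish:
        t=np.arctan2(np.hypot(a,b),z); k=t/np.hypot(a,b)
    else: k=1/z
    return c['cx']+c['fx']*a*k, c['cy']+c['fy']*b*k
def cloud(c,d):
    v,u=np.mgrid[:d.shape[0],:d.shape[1]]
    P=np.stack([(u-c['cx'])/c['fx']*d,-(v-c['cy'])/c['fy']*d,-d],-1)
    return P@rot(c['orientation']).as_matrix().T+c['origin']
E
python3 - <<'E'
from h import *
im=cv2.imread('pics/top0.png'); d=np.load('pics/top0.npy'); c=env.get_calibration('top')
cv2.imwrite('pics/c1.png',cv2.resize(im[170:290,290:450],None,fx=5,fy=5,interpolation=cv2.INTER_CUBIC))
P=cloud(c,d)
for n,(u,v) in dict(pot=(307,227),coup=(405,235),bench=(360,220)).items(): print(n,P[v,u])
for n,(u,v) in dict(pot=(307,227),coup=(405,235)).items():
    Q=P[v-28:v+28,u-28:u+28].reshape(-1,3)
    for lo,hi in ((.035,.055),(.055,.08),(.08,.1),(.1,.15)):
        m=(Q[:,2]>lo)&(Q[:,2]<hi)
        if m.any(): print(n,lo,hi,m.sum(),Q[m].mean(0).round(4),(Q[m].min(0)+Q[m].max(0)).round(4)/2, np.ptp(Q[m],0).round(3))
E
```

```text
pot [0.5001635  0.06976957 0.13702931]
coup [ 0.47654373 -0.19641303  0.07945106]
bench [ 0.52634326 -0.08177385  0.00639358]
pot 0.035 0.055 1629 [0.5052 0.0736 0.0441] [0.5123  0.07365 0.0441 ] [0.152 0.139 0.018]
pot 0.055 0.08 6 [0.493  0.0596 0.0786] [0.49305 0.0647  0.07795] [0.027 0.036 0.004]
pot 0.08 0.1 55 [0.4928 0.0708 0.0863] [0.5023 0.0739 0.09  ] [0.046 0.055 0.019]
pot 0.1 0.15 272 [0.5056 0.0736 0.1307] [0.5065  0.07405 0.1308 ] [0.048 0.045 0.025]
coup 0.035 0.055 309 [ 0.4837 -0.2067  0.0435] [ 0.4833  -0.2075   0.04485] [0.06  0.097 0.02 ]
coup 0.055 0.08 79 [ 0.4835 -0.2068  0.0659] [ 0.48285 -0.2066   0.06775] [0.07  0.117 0.024]
coup 0.08 0.1 67 [ 0.483  -0.2068  0.0833] [ 0.48305 -0.2071   0.0848 ] [0.025 0.022 0.009]
```

View pics/c1.png

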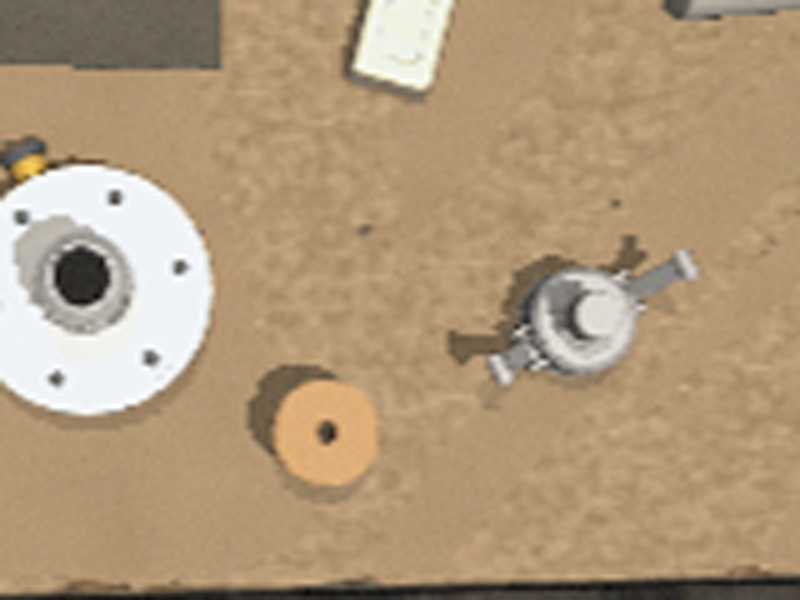

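Enlarged crop: tail top is at (597,310) and arm rolls are at (685,263) and (503,370). Neck top is at (85,275), spool at (327,432).

```bash
cat >> h.py <<'E'
def go(target,yaw_axis_deg=None,q=None):
    """rows from present pose: tool down, tool y along world direction yaw_axis_deg (mod 180)"""
    s=env.get_state(); R0=rot(s['orientation']); p=s['tcp_pos']
    if yaw_axis_deg is None: R1=R0; rv=np.zeros(3)
    else:
        best=None
        for k in (0,180):
            a=np.radians(yaw_axis_deg+k); y=np.array([np.cos(a),np.sin(a),0]); z=np.array([0,0,-1.]); x=np.cross(y,z)
            r=np.degrees((R0.inv()*R.from_matrix(np.c_[x,y,z])).as_rotvec())
            print('turn',r.round(2))
    print('shift cm',(R0.inv().apply(np.asarray(target)-p)*100).round(2),'from',p.round(4),'j6',s['joint_pos'][5].round(2),'F',s['wrist_force'].round(1))
E
python3 - <<'E'
from h import *
c=env.get_calibration('top')
a=atz(c,290+685/5,170+263/5,.07); b=atz(c,290+503/5,170+370/5,.07); t=atz(c,290+597/5,170+312/5,.084)
for n,q in dict(a=a,b=b,mid=(a+b)/2,tail=t,seal=atz(c,290+82/5,170+274/5,.135),spool=atz(c,290+327/5,170+432/5,.052)).items(): print(n,q.round(4))
d=a-b; y=np.degrees(np.arctan2(d[1],d[0])); print(np.linalg.norm(d),y)
go([.483,-.207,.24],y-90)
E
```

```text
a [ 0.5099 -0.261   0.07  ]
b [ 0.4531 -0.1575  0.07  ]
mid [ 0.4815 -0.2093  0.07  ]
tail [ 0.4832 -0.2078  0.084 ]
seal [0.5061 0.0713 0.135 ]
spool [ 0.4213 -0.0611  0.052 ]
0.11801037125573431 -61.20600754249679
turn [-2.0000e-02 -1.3000e-01 -1.4468e+02]
turn [-1.000e-01  2.000e-02  3.532e+01]
shift cm [-52.5  -54.99  -0.87] from [0.2508 0.5169 0.2305] j6 1.43 F [-0.3 -0.1  0.4]
```

>>> {"fn": "carry_out", "kwargs": {
  "steps": [
    [[0, 0, 4], [-6, -6.3, 0], 0],
    [[0, 0, 8], [-10, -10.5, 0], 0],
    [[0, 0, 12], [-14, -14.7, 0], 0],
    [[0, 0, 16], [-18, -18.9, 0], 0],
    [[0, 0, 20], [-22, -23, 0], 0],
    [[0, 0, 24], [-26, -27.2, 0], 0],
    [[0, 0, 28], [-30, -31.4, 0], 0],
    [[0, 0, 32], [-34, -35.6, 0], 0]
  ],
  "force": 100
}}

```text
clock: 1.1
tcp_pos: [0.4016, 0.0467, 0.2312]
orientation: [0.0, 0.485, 0.874, 0.0]
wrist_force: [0.6, 0.2, 0.0]
finger_gap: 0.0853
grip_force: 0.0
```

```bash
python3 - <<'E'
from h import *
go([.483,-.207,.24],-61.2-90)
E
```

```text
turn [-0.0000e+00  3.0000e-02 -1.7684e+02]
turn [0.02 0.   3.16]
shift cm [-25.83  -6.52  -0.88] from [0.4016 0.0467 0.2312] j6 0.93 F [0.6 0.2 0. ]
```

>>> {"fn": "carry_out", "kwargs": {
  "steps": [
    [[0, 0, 3], [-5, -1.2, 0], 0],
    [[0, 0, 3.2], [-10, -2.5, 0], 0],
    [[0, 0, 3.2], [-15, -3.8, 0], 0],
    [[0, 0, 3.2], [-20, -5, 0], 0],
    [[0, 0, 3.2], [-24, -6, 0], 0],
    [[0, 0, 3.2], [-25.8, -6.5, 0], 0],
    [[0, 0, 3.2], [-25.8, -6.5, 0], 0],
    [[0, 0, 3.2], [-25.8, -6.5, 0], 0]
  ]
}}

```text
clock: 2.1
tcp_pos: [0.4831, -0.2031, 0.2312]
orientation: [-0.001, 0.508, 0.861, 0.0]
wrist_force: [0.8, -0.2, -0.2]
finger_gap: 0.0855
grip_force: 0.0
```

```bash
python3 - <<'E'
from h import *
c=env.get_calibration('wrist'); p,d=env.read_camera('wrist'); cv2.imwrite('pics/w1.png',p[:,:,::-1]); np.save('pics/w1.npy',d)
np.save('pics/w1c.npy',c,allow_pickle=True); print(c, env.get_state()['tcp_pos'])
E
```

```text
{'fx': 309.70691628693146, 'fy': 309.70691628693146, 'cx': 313.93345659830254, 'cy': 196.28281233881353, 'origin': array([ 0.45190863, -0.14674109,  0.37325404]), 'orientation': array([ 0.95981054, -0.12810314, -0.03345083,  0.24745578])} [ 0.48314809 -0.20294423  0.23134079]
```

View pics/w1.png

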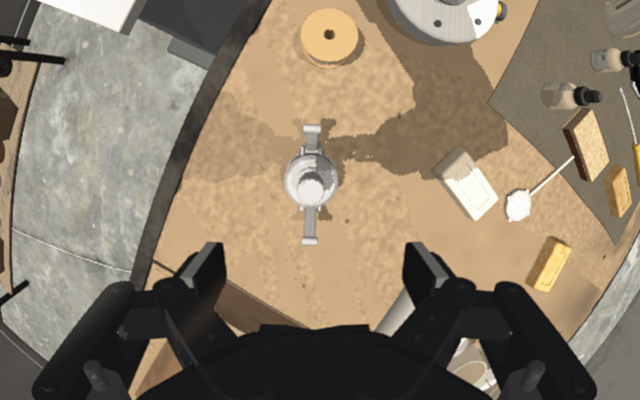

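The wrist view shows the coupling between the fingers. Rolls are at (312,129) and (310,241), tail top at (311,186).

```bash
python3 - <<'E'
from h import *
c=np.load('pics/w1c.npy',allow_pickle=True).item()
a=atz(c,312,129,.07,1); b=atz(c,310,241,.07,1); t=atz(c,311,186,.084,1)
print(a,b,(a+b)/2,t,np.linalg.norm(a-b))
d=b-a; y=np.degrees(np.arctan2(d[1],d[0])); print(y)
m=((a+b)/2+t)/2
go([.483,-.208,.05],y-90)
E
```

```text
[ 0.45757104 -0.16036869  0.07      ] [ 0.51219434 -0.26400156  0.07      ] [ 0.48488269 -0.21218512  0.07      ] [ 0.48275285 -0.20790318  0.084     ] 0.1171472378002036
-62.20697048559897
turn [ 8.0000e-02 -1.0000e-02 -1.7879e+02]
turn [-0.   -0.05  1.21]
shift cm [-0.45 -0.26 18.13] from [ 0.4831 -0.2029  0.2313] j6 0.51 F [-0.4  0.3 -1.1]
```

>>> {"fn": "carry_out", "kwargs": {
  "steps": [
    [[0, 0, 0.6], [-0.5, -0.25, 4], 0],
    [[0, 0, 0.6], [-0.5, -0.25, 8], 0],
    [[0, 0, 0.6], [-0.5, -0.25, 12], 0],
    [[0, 0, 0.6], [-0.5, -0.25, 15], 0],
    [[0, 0, 0.6], [-0.5, -0.25, 17], 0],
    [[0, 0, 0.6], [-0.5, -0.25, 17.9], 0],
    [[0, 0, 0.6], [-0.5, -0.25, 17.9], 0],
    [[0, 0, 0.6], [-0.5, -0.25, 17.9], 100]
  ]
}}

```text
clock: 3.15
tcp_pos: [0.4846, -0.2101, 0.0534]
orientation: [0.001, 0.512, 0.859, 0.0]
wrist_force: [0.3, 0.3, -0.1]
finger_gap: 0.07
grip_force: 0.0
```

>>> {"fn": "carry_out", "kwargs": {
  "steps": [
    [[0, 0, 0], [0, 0, 0], 255],
    [[0, 0, 0], [0, 0, 0], 255],
    [[0, 0, 0], [0, 0, 0], 255],
    [[0, 0, 0], [0, 0, 0], 255],
    [[0, 0, 0], [0, 0, 0], 255],
    [[0, 0, 0], [0, 0, 0], 255],
    [[0, 0, 0], [0, 0, 0], 255],
    [[0, 0, 0], [0, 0, 0], 255]
  ]
}}

```text
clock: 4.15
tcp_pos: [0.484, -0.2104, 0.0529]
orientation: [0.0, 0.513, 0.858, -0.0]
wrist_force: [-1.5, -1.3, 5.5]
finger_gap: 0.0237
grip_force: 97.8
```

```bash
python3 - <<'E'
from h import *
print(env.get_state()); c=env.get_calibration('wrist'); p,d=env.read_camera('wrist'); cv2.imwrite('pics/w2.png',p[:,:,::-1]); np.save('pics/w2c.npy',c,allow_pickle=True)
E
```

```text
{'clock': 4.15, 'joint_pos': array([-5.62128037e-01,  3.46594934e-01, -3.70561692e-01,  8.52753404e-01,
       -2.57596470e-04,  5.14800028e-01]), 'qvel': array([ 0.00077067, -0.00114283, -0.00068011,  0.00027827, -0.00115173,
       -0.00059227]), 'tau': array([ 6.14306051e-01, -4.24604881e+01,  2.42140424e+01, -6.34366795e-01,
        2.81479480e-01,  6.12557647e-03]), 'tcp_pos': array([ 0.48401776, -0.21043397,  0.05293042]), 'orientation': array([ 4.39976781e-04,  5.12817968e-01,  8.58497245e-01, -1.39247849e-04]), 'wrist_force': array([-1.49211779, -1.25181891,  5.50211272]), 'ft_torque': array([ 0.0548544 ,  0.32074244, -0.01629998]), 'grip_force': 97.78926014900208, 'finger_gap': 0.023655900102672517}
```

View pics/w2.png

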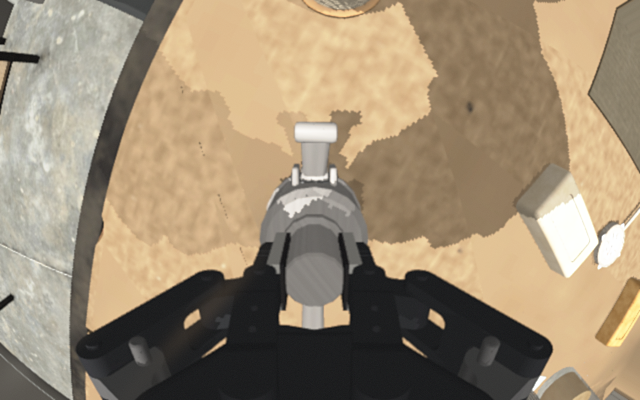

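Gripped: tail top is at about (314,278) between the pads, near roll at (315,132). I'll check the axis offset from the TCP and plan the lift.

```bash
python3 - <<'E'
from h import *
c=np.load('pics/w2c.npy',allow_pickle=True).item(); s=env.get_state(); R0=rot(s['orientation'])
for n,u,v,z in (('tail',314,278,.084),('roll',315,132,.072)): 
    P=atz(c,u,v,z,1); print(n,P,(R0.inv().apply(P-s['tcp_pos'])*1e3).round(1))
E
```

```text
tail [ 0.48433643 -0.21078912  0.084     ] [ -0.5   0.1 -31.1]
roll [ 0.45734582 -0.15969339  0.072     ] [ 57.3   0.6 -19.1]
```

>>> {"fn": "carry_out", "kwargs": {
  "steps": [
    [[0, 0, 0], [0, 0, -2], 255],
    [[0, 0, 0], [0, 0, -4.5], 255],
    [[0, 0, 0], [0, 0, -8], 255],
    [[0, 0, 0], [0, 0, -12], 255],
    [[0, 0, 0], [0, 0, -15.5], 255],
    [[0, 0, 0], [0, 0, -17.5], 255],
    [[0, 0, 0], [0, 0, -17.5], 255],
    [[0, 0, 0], [0, 0, -17.5], 255]
  ]
}}

```text
clock: 5.2
tcp_pos: [0.4831, -0.2096, 0.2255]
orientation: [-0.001, 0.513, 0.859, 0.0]
wrist_force: [-0.6, 0.3, -4.8]
finger_gap: 0.0239
grip_force: 98.7
```

```bash
python3 - <<'E'
from h import *
go([.5058,.0725,.228])
print(env.get_state()['finger_gap'])
E
```

```text
shift cm [23.76 15.38 -0.2 ] from [ 0.4831 -0.2096  0.2255] j6 0.51 F [-0.6  0.3 -4.8]
0.02386523991502313
```

>>> {"fn": "carry_out", "kwargs": {
  "steps": [
    [[0, 0, 0], [2, 2, 0], 255],
    [[0, 0, 0], [5, 5, 0], 255],
    [[0, 0, 0], [8.5, 8.5, 0], 255],
    [[0, 0, 0], [12, 12, 0], 255],
    [[0, 0, 0], [14, 14.5, 0], 255],
    [[0, 0, 0], [15, 15.4, 0], 255],
    [[0, 0, 0], [15, 15.4, 0], 255],
    [[0, 0, 0], [15, 15.4, 0], 255]
  ]
}}

```text
clock: 6.2
tcp_pos: [0.5477, -0.0059, 0.2267]
orientation: [-0.0, 0.513, 0.858, -0.0]
wrist_force: [0.2, -0.5, -3.2]
finger_gap: 0.0233
grip_force: 99.0
```

```bash
python3 - <<'E'
from h import *
c=env.get_calibration('wrist'); p,d=env.read_camera('wrist'); cv2.imwrite('pics/w3.png',p[:,:,::-1]); np.save('pics/w3c.npy',c,allow_pickle=True)
u,v=np.array(pix(c,[.5058,.0725,.128],1)).round().astype(int); print(u,v)
x0=max(0,min(540,u-80)); y0=max(0,min(340,v-60)); print(x0,y0)
cv2.imwrite('pics/w3c.png',cv2.resize(p[y0:y0+120,x0:x0+160,::-1],None,fx=5,fy=5,interpolation=cv2.INTER_CUBIC))
E
```

```text
314 83
234 23
```

View pics/w3c.png

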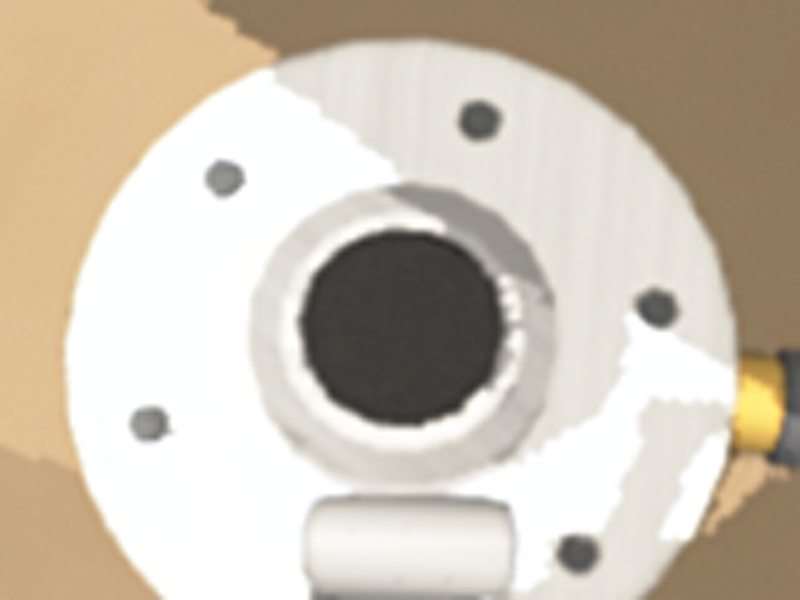

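The crop shows the seal centre at (403,327), 200 px wide. The neck outline centre is at (402,335), 304 px wide.

```bash
python3 - <<'E'
from h import *
c=np.load('pics/w3c.npy',allow_pickle=True).item()
o=c['origin']; print(o)
for n,u,v,w,D in (('seal',403,327,202,31),('neck',402,335,304,49.6)):
    U,V=234+u/5,23+v/5
    d=ray(c,U,V,1); dist=D/1e3/(w/5/c['fx']); print(n,'z from size',(o+d*dist).round(4))
    for z in (.118,.124,.131,.137): print(z,atz(c,U,V,z,1).round(4))
go([.5058,.0725,.225])
E
```

```text
[0.51737967 0.05107776 0.36872681]
seal z from size [0.5086 0.0684 0.1319]
0.118 [0.5081 0.0694 0.118 ]
0.124 [0.5083 0.069  0.124 ]
0.131 [0.5086 0.0685 0.131 ]
0.137 [0.5088 0.068  0.137 ]
neck z from size [0.5085 0.0683 0.1168]
0.118 [0.5086 0.0682 0.118 ]
0.124 [0.5088 0.0678 0.124 ]
0.131 [0.509  0.0673 0.131 ]
0.137 [0.5092 0.0669 0.137 ]
shift cm [8.91 0.01 0.2 ] from [ 0.5479 -0.006   0.227 ] j6 0.92 F [ 0.8 -0.5 -4.7]
```

```bash
python3 - <<'E'
from h import *
go([.508,.0688,.19])
E
```

```text
shift cm [8.48 0.03 3.7 ] from [ 0.5479 -0.006   0.227 ] j6 0.92 F [ 0.8 -0.5 -4.7]
```

>>> {"fn": "carry_out", "kwargs": {
  "steps": [
    [[0, 0, 0], [2, 0, 0], 255],
    [[0, 0, 0], [4.5, 0, 0], 255],
    [[0, 0, 0], [7, 0, 0], 255],
    [[0, 0, 0], [8.5, 0, 0.5], 255],
    [[0, 0, 0], [8.5, 0, 1.5], 255],
    [[0, 0, 0], [8.5, 0, 2.5], 255],
    [[0, 0, 0], [8.5, 0, 3.2], 255],
    [[0, 0, 0], [8.5, 0, 3.7], 255]
  ]
}}

```text
clock: 7.25
tcp_pos: [0.5079, 0.0694, 0.1894]
orientation: [-0.0, 0.513, 0.858, -0.0]
wrist_force: [0.5, 1.0, -4.1]
finger_gap: 0.0239
grip_force: 99.0
```

>>> {"fn": "carry_out", "kwargs": {
  "steps": [
    [[0, 0, 0], [0, 0, 0], 255],
    [[0, 0, 0], [0, 0, 0], 255],
    [[0, 0, 0], [0, 0, 0], 255],
    [[0, 0, 0], [0, 0, 0.3], 255],
    [[0, 0, 0], [0, 0, 0.6], 255],
    [[0, 0, 0], [0, 0, 0.9], 255],
    [[0, 0, 0], [0, 0, 1.2], 255],
    [[0, 0, 0], [0, 0, 1.2], 255]
  ]
}}

```text
clock: 8.25
tcp_pos: [0.5077, 0.0699, 0.1779]
orientation: [-0.0, 0.513, 0.859, -0.0]
wrist_force: [-0.5, 0.5, -4.5]
finger_gap: 0.0237
grip_force: 99.0
```

```bash
python3 - <<'E'
from h import *
go([.508,.0688,.166]); s=env.get_state(); print(rot(s['orientation']).inv().apply(s['wrist_force']), s['ft_torque'])
E
```

```text
shift cm [-0.11 -0.03  1.19] from [0.5077 0.0699 0.1779] j6 1.06 F [-0.5  0.5 -4.5]
[ 0.68472995 -0.15178467  4.52034281] [ 0.05837982  0.0128635  -0.01927267]
```

>>> {"fn": "carry_out", "kwargs": {
  "steps": [
    [[0, 0, 0], [-0.1, 0, 0.1], 255],
    [[0, 0, 0], [-0.1, 0, 0.25], 255],
    [[0, 0, 0], [-0.1, 0, 0.4], 255],
    [[0, 0, 0], [-0.1, 0, 0.55], 255],
    [[0, 0, 0], [-0.1, 0, 0.7], 255],
    [[0, 0, 0], [-0.1, 0, 0.85], 255],
    [[0, 0, 0], [-0.1, 0, 1.0], 255],
    [[0, 0, 0], [-0.1, 0, 1.0], 255]
  ]
}}

```text
clock: 9.25
tcp_pos: [0.5082, 0.0693, 0.168]
orientation: [-0.0, 0.513, 0.859, 0.0]
wrist_force: [-1.0, 2.5, -4.3]
finger_gap: 0.0237
grip_force: 98.9
```

```bash
python3 - <<'E'
from h import *
go([.508,.0688,.166]); s=env.get_state(); print(rot(s['orientation']).inv().apply(s['wrist_force']), s['ft_torque'])
E
```

```text
shift cm [-0.04 -0.04  0.2 ] from [0.5082 0.0693 0.168 ] j6 1.05 F [-1.   2.5 -4.3]
[2.63798114 0.29905945 4.31560134] [ 0.70278354  0.29493393 -0.00542264]
```

>>> {"fn": "carry_out", "kwargs": {
  "steps": [
    [[0, 0, 0], [0.05, 0, 0.15], 255],
    [[0, 0, 0], [0.1, 0, 0.3], 255],
    [[0, 0, 0], [0.1, 0, 0.45], 255],
    [[0, 0, 0], [0.1, 0, 0.6], 255],
    [[0, 0, 0], [0.1, 0, 0.75], 255],
    [[0, 0, 0], [0.1, 0, 0.9], 255],
    [[0, 0, 0], [0.1, 0, 1.0], 255],
    [[0, 0, 0], [0.1, 0, 1.0], 255]
  ]
}}

```text
clock: 10.25
tcp_pos: [0.5076, 0.0701, 0.1578]
orientation: [-0.0, 0.513, 0.859, -0.0]
wrist_force: [-1.2, 4.6, -4.7]
finger_gap: 0.0236
grip_force: 99.3
```

```bash
python3 - <<'E'
from h import *
go([.508,.0688,.158]); s=env.get_state(); print(rot(s['orientation']).inv().apply(s['wrist_force']), s['ft_torque'])
E
```

```text
shift cm [-0.13 -0.03 -0.02] from [0.5076 0.0701 0.1578] j6 1.06 F [-1.2  4.6 -4.7]
[4.6429443  1.11743131 4.69196275] [ 1.07027074  0.30281605 -0.1033371 ]
```

>>> {"fn": "carry_out", "kwargs": {
  "steps": [
    [[0, 0, 0], [0.1, 0.03, 0.1], 255],
    [[0, 0, 0], [0.15, 0.05, 0.2], 255],
    [[0, 0, 0], [0.15, 0.05, 0.35], 255],
    [[0, 0, 0], [0.15, 0.05, 0.5], 255],
    [[0, 0, 0], [0.15, 0.05, 0.6], 255],
    [[0, 0, 0], [0.15, 0.05, 0.7], 255],
    [[0, 0, 0], [0.15, 0.05, 0.8], 255],
    [[0, 0, 0], [0.15, 0.05, 0.8], 255]
  ]
}}

```text
clock: 11.25
tcp_pos: [0.5081, 0.0712, 0.1506]
orientation: [0.001, 0.513, 0.859, 0.0]
wrist_force: [-2.0, -3.1, 4.0]
finger_gap: 0.0235
grip_force: 100.0
```

```bash
python3 - <<'E'
from h import *
go([.508,.0688,.15]); s=env.get_state(); print(rot(s['orientation']).inv().apply(s['wrist_force']), s['ft_torque'])
E
```

```text
shift cm [-0.21 -0.12  0.06] from [0.5081 0.0712 0.1506] j6 1.06 F [-2.  -3.1  4. ]
[-1.83373286 -3.23606778 -4.04114998] [-0.50883403  0.34580701 -0.01562885]
```

>>> {"fn": "carry_out", "kwargs": {
  "steps": [
    [[0, 0, 0], [-0.03, -0.05, 0.05], 255],
    [[0, 0, 0], [-0.05, -0.05, 0.1], 255],
    [[0, 0, 0], [-0.05, -0.05, 0.15], 255],
    [[0, 0, 0], [-0.05, -0.05, 0.2], 255],
    [[0, 0, 0], [-0.05, -0.05, 0.25], 255],
    [[0, 0, 0], [-0.05, -0.05, 0.3], 255],
    [[0, 0, 0], [-0.05, -0.05, 0.35], 255],
    [[0, 0, 0], [-0.05, -0.05, 0.4], 255]
  ]
}}

```text
clock: 12.25
tcp_pos: [0.5079, 0.0709, 0.1464]
orientation: [0.0, 0.513, 0.859, 0.0]
wrist_force: [1.9, 1.6, 3.9]
finger_gap: 0.0234
grip_force: 99.9
```

>>> {"fn": "carry_out", "kwargs": {
  "steps": [
    [[0, 0, 0], [0, 0, 0.05], 255],
    [[0, 0, 0], [0, 0, 0.1], 255],
    [[0, 0, 0], [0, 0, 0.1], 255],
    [[0, 0, 0], [0, 0, 0.15], 255],
    [[0, 0, 0], [0, 0, 0.15], 255],
    [[0, 0, 0], [0, 0, 0.2], 255],
    [[0, 0, 0], [0, 0, 0.2], 255],
    [[0, 0, 0], [0, 0, 0.2], 255]
  ]
}}

```text
clock: 13.25
tcp_pos: [0.5076, 0.0707, 0.1443]
orientation: [0.0, 0.513, 0.859, 0.0]
wrist_force: [4.1, 2.1, 3.1]
finger_gap: 0.0237
grip_force: 99.8
```

```bash
python3 - <<'E'
from h import *
go([.508,.0688,.145]); s=env.get_state(); print(rot(s['orientation']).inv().apply(s['wrist_force']), s['ft_torque'])
E
```

```text
shift cm [-0.19 -0.06 -0.07] from [0.5076 0.0707 0.1443] j6 1.06 F [4.1 2.1 3.1]
[-0.13133818  4.64220602 -3.06630916] [ 0.50949234 -0.95124926  0.02541986]
```

Lateral y force is now +4.6 N, so I'll shift about +0.03 cm and continue.

>>> {"fn": "carry_out", "kwargs": {
  "steps": [
    [[0, 0, 0], [0, 0.03, 0.05], 255],
    [[0, 0, 0], [0, 0.03, 0.05], 255],
    [[0, 0, 0], [0, 0.03, 0.1], 255],
    [[0, 0, 0], [0, 0.03, 0.1], 255],
    [[0, 0, 0], [0, 0.03, 0.15], 255],
    [[0, 0, 0], [0, 0.03, 0.15], 255],
    [[0, 0, 0], [0, 0.03, 0.2], 255],
    [[0, 0, 0], [0, 0.03, 0.2], 255]
  ]
}}

```text
clock: 14.25
tcp_pos: [0.5077, 0.0708, 0.1436]
orientation: [0.0, 0.513, 0.859, 0.0]
wrist_force: [0.2, 1.7, 12.8]
finger_gap: 0.0238
grip_force: 100.9
```

>>> {"fn": "carry_out", "kwargs": {
  "steps": [
    [[0, 0, 0], [0, 0, 0.05], 255],
    [[0, 0, 0], [0, 0, 0.05], 255],
    [[0, 0, 0], [0, 0, 0.1], 255],
    [[0, 0, 0], [0, 0, 0.1], 255],
    [[0, 0, 0], [0, 0, 0.15], 255],
    [[0, 0, 0], [0, 0, 0.15], 255],
    [[0, 0, 0], [0, 0, 0.15], 255],
    [[0, 0, 0], [0, 0, 0.15], 255]
  ]
}}

```text
clock: 15.25
tcp_pos: [0.5077, 0.0708, 0.1436]
orientation: [0.001, 0.513, 0.859, 0.0]
wrist_force: [-4.4, 0.8, 22.6]
finger_gap: 0.0234
grip_force: 102.0
```

>>> {"fn": "carry_out", "kwargs": {
  "steps": [
    [[0, 0, 0], [0, 0, 0.05], 255],
    [[0, 0, 0], [0, 0, 0.05], 255],
    [[0, 0, 0], [0, 0, 0.05], 255],
    [[0, 0, 0], [0, 0, 0.05], 255],
    [[0, 0, 0], [0, 0, 0.05], 255],
    [[0, 0, 0], [0, 0, 0.05], 255],
    [[0, 0, 0], [0, 0, 0.05], 255],
    [[0, 0, 0], [0, 0, 0.05], 255]
  ]
}}

```text
clock: 16.25
tcp_pos: [0.5077, 0.0708, 0.1436]
orientation: [0.001, 0.513, 0.859, 0.0]
wrist_force: [-4.8, 0.3, 25.7]
finger_gap: 0.0237
grip_force: 102.4
```

>>> {"fn": "carry_out", "kwargs": {
  "steps": [
    [[0, 0, 0], [0, 0, -0.15], 255],
    [[0, 0, 0], [0, 0, -0.25], 255],
    [[0, 0, 0], [0, 0, -0.25], 0],
    [[0, 0, 0], [0, 0, -0.25], 0],
    [[0, 0, 0], [0, 0, -0.25], 0],
    [[0, 0, 0], [0, 0, -0.25], 0],
    [[0, 0, 0], [0, 0, -0.25], 0],
    [[0, 0, 0], [0, 0, -0.25], 0]
  ]
}}

```text
clock: 17.25
tcp_pos: [0.5077, 0.0709, 0.1428]
orientation: [-0.0, 0.513, 0.859, -0.0]
wrist_force: [0.3, 0.5, 0.7]
finger_gap: 0.0853
grip_force: 0.0
```

>>> {"fn": "carry_out", "kwargs": {
  "steps": [
    [[0, 0, 0], [0, 0, -1], 0],
    [[0, 0, 0], [0, 0, -3], 0],
    [[0, 0, 0], [0, 0, -5], 0],
    [[0, 0, 0], [0, 0, -7], 0],
    [[0, 0, 0], [0, 0, -7], 255],
    [[0, 0, 0], [0, 0, -7], 255],
    [[0, 0, 0], [0, 0, -7], 255],
    [[0, 0, 0], [0, 0, -7], 255]
  ]
}}

```text
clock: 18.25
tcp_pos: [0.5073, 0.0709, 0.2121]
orientation: [-0.001, 0.513, 0.859, -0.0]
wrist_force: [-1.2, 0.1, -0.0]
finger_gap: 0.0124
grip_force: 0.0
```

>>> {"fn": "carry_out", "kwargs": {
  "steps": [
    [[0, 0, 0], [-1.5, 0, 0], 255],
    [[0, 0, 0], [-3.5, 0, 0], 255],
    [[0, 0, 0], [-4.5, 0, 0], 255],
    [[0, 0, 0], [-4.5, 0, 0], 255],
    [[0, 0, 0], [-4.5, 0, 0], 255],
    [[0, 0, 0], [-4.5, 0, 0], 255],
    [[0, 0, 0], [-4.5, 0, 0], 255],
    [[0, 0, 0], [-4.5, 0, 0], 255]
  ]
}}

```text
clock: 19.25
tcp_pos: [0.529, 0.0315, 0.2129]
orientation: [0.0, 0.512, 0.859, 0.0]
wrist_force: [0.1, 0.4, -0.0]
finger_gap: 0.0001
grip_force: 0.0
```

```bash
python3 - <<'E'
from h import *
c=env.get_calibration('wrist'); p,d=env.read_camera('wrist'); s=env.get_state(); print(s['tcp_pos'],s['finger_gap'])
cv2.imwrite('pics/w4.png',p[:,:,::-1]); np.save('pics/w4c.npy',c,allow_pickle=True)
E
```

```text
[0.52902898 0.03152356 0.21288785] -0.00012408763044903764
```

View pics/w4.png

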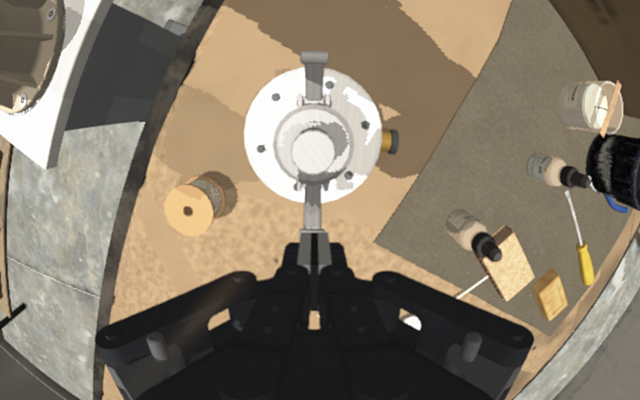

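The coupling sits on the neck: tail top at (315,153), far roll at (314,57), near roll just behind the closed fingertips at (313,235).

```bash
python3 - <<'E'
from h import *
c=np.load('pics/w4c.npy',allow_pickle=True).item(); s=env.get_state(); R0=rot(s['orientation'])
A=np.array([.5077,.0708,0])
for n,u,v,z in (('tail',315,153,.1746),('far',314,57,.16)):
    P=atz(c,u,v,z,1); print(n,P.round(4),(R0.inv().apply(P-A)*1e3).round(1)[:2])
print('tcp rel axis',(R0.inv().apply(s['tcp_pos']-A)*1e3).round(1))
for th in (65,60):
    t=np.radians(th);print(th,31+52*np.cos(t),90.6+20.5+52*np.sin(t))
E
```

```text
tail [0.51   0.0685 0.1746] [-3.1  1. ]
far [0.4815 0.1203 0.16  ] [55.9  0.5]
tcp rel axis [-4.470e+01  2.000e-01 -2.129e+02]
65 52.97614961051637 158.2280049259058
60 57.00000000000001 156.13332099679081
```

>>> {"fn": "carry_out", "kwargs": {
  "steps": [
    [[0, 0, 0], [0.6, 0, 0], 255],
    [[0, 0, 0], [1.2, 0, 0], 255],
    [[0, 0, 0], [1.2, 0, 1], 255],
    [[0, 0, 0], [1.2, 0, 2.5], 255],
    [[0, 0, 0], [1.2, 0, 4], 255],
    [[0, 0, 0], [1.2, 0, 5], 255],
    [[0, 0, 0], [1.2, 0, 5.9], 255],
    [[0, 0, 0], [1.2, 0, 5.9], 255]
  ]
}}

```text
clock: 20.3
tcp_pos: [0.5229, 0.0418, 0.153]
orientation: [-0.001, 0.513, 0.859, -0.0]
wrist_force: [0.7, -1.1, -0.9]
finger_gap: -0.0001
grip_force: 0.0
```

```bash
python3 - <<'E'
from h import *
s=env.get_state(); R0=rot(s['orientation']); A=np.array([.5077,.0708,.0906])
p=R0.inv().apply(s['tcp_pos']-A)*1e3; print(p.round(1),s['wrist_force'].round(1))
for th in range(65,-31,-8):
    t=np.radians(th); c,n=np.cos(t),np.sin(t); r=31+45*c-5*n-11; h=20.5+45*n+5*c
    print(th,'cm shift x %.2f z %.2f'%((-r-p[0])/10,(-h-p[2])/10))
E
```

```text
[-32.7  -0.4 -62.4] [ 0.7 -1.1 -0.9]
65 cm shift x -0.18 z -0.10
57 cm shift x -0.77 z 0.14
49 cm shift x -1.31 z 0.46
41 cm shift x -1.80 z 0.86
33 cm shift x -2.24 z 1.32
25 cm shift x -2.60 z 1.83
17 cm shift x -2.89 z 2.40
9 cm shift x -3.10 z 2.99
1 cm shift x -3.22 z 3.61
-7 cm shift x -3.26 z 4.24
-15 cm shift x -3.21 z 4.87
-23 cm shift x -3.07 z 5.49
```

>>> {"fn": "carry_out", "kwargs": {
  "steps": [
    [[0, 0, 0], [-0.4, 0, 0], 255],
    [[0, 0, 0], [-0.8, 0, 0.15], 255],
    [[0, 0, 0], [-1.1, 0, 0.3], 255],
    [[0, 0, 0], [-1.35, 0, 0.45], 255],
    [[0, 0, 0], [-1.6, 0, 0.65], 255],
    [[0, 0, 0], [-1.8, 0, 0.85], 255],
    [[0, 0, 0], [-2.0, 0, 1.05], 255],
    [[0, 0, 0], [-2.25, 0, 1.3], 255]
  ]
}}

```text
clock: 21.3
tcp_pos: [0.5343, 0.0219, 0.1409]
orientation: [0.0, 0.513, 0.859, 0.0]
wrist_force: [-0.4, 0.7, 1.3]
finger_gap: 0.0004
grip_force: 1.1
```

```bash
python3 - <<'E'
from h import *
s=env.get_state(); R0=rot(s['orientation']); A=np.array([.5077,.0708,.0906])
p=R0.inv().apply(s['tcp_pos']-A)*1e3; print(p.round(1),R0.inv().apply(s['wrist_force']).round(1))
c=env.get_calibration('wrist'); q,d=env.read_camera('side'); cs=env.get_calibration('side'); u,v=map(int,pix(cs,[.5077,.0708,.12])); print(u,v)
cv2.imwrite('pics/s5.png',cv2.resize(q[v-50:v+50,u-60:u+60,::-1],None,fx=5,fy=5,interpolation=cv2.INTER_CUBIC))
E
```

```text
[-55.7   0.3 -50.2] [ 0.8 -0.  -1.3]
339 210
```

View pics/s5.png

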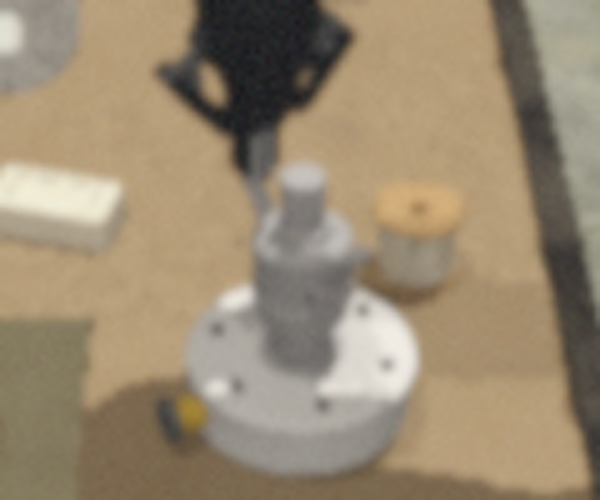

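>>> {"fn": "carry_out", "kwargs": {
  "steps": [
    [[0, 0, 0], [-0.2, 0, 0.25], 255],
    [[0, 0, 0], [-0.35, 0, 0.5], 255],
    [[0, 0, 0], [-0.5, 0, 0.8], 255],
    [[0, 0, 0], [-0.6, 0, 1.2], 255],
    [[0, 0, 0], [-0.7, 0, 1.5], 255],
    [[0, 0, 0], [-0.8, 0, 1.8], 255],
    [[0, 0, 0], [-0.9, 0, 2.1], 255],
    [[0, 0, 0], [-1.0, 0, 2.4], 255]
  ]
}}

```text
clock: 22.35
tcp_pos: [0.5386, 0.0134, 0.1165]
orientation: [-0.0, 0.513, 0.859, 0.0]
wrist_force: [-1.2, 1.0, 1.8]
finger_gap: -0.0
grip_force: 1.1
```

```bash
python3 - <<'E'
from h import *
s=env.get_state(); R0=rot(s['orientation']); A=np.array([.5077,.0708,.0906])
p=R0.inv().apply(s['tcp_pos']-A)*1e3; print(p.round(1),R0.inv().apply(s['wrist_force']).round(1))
E
```

```text
[-65.1  -0.1 -25.9] [ 1.4 -0.6 -1.8]
```

>>> {"fn": "carry_out", "kwargs": {
  "steps": [
    [[0, 0, 0], [-0.3, 0, 0.1], 255],
    [[0, 0, 0], [-0.6, 0, 0.25], 255],
    [[0, 0, 0], [-0.9, 0, 0.5], 255],
    [[0, 0, 0], [-1.0, 0, 0.75], 255],
    [[0, 0, 0], [-1.0, 0, 1.0], 255],
    [[0, 0, 0], [-1.0, 0, 1.2], 255],
    [[0, 0, 0], [-1.0, 0, 1.4], 255],
    [[0, 0, 0], [-1.0, 0, 1.6], 255]
  ]
}}

```text
clock: 23.35
tcp_pos: [0.5437, 0.0044, 0.1008]
orientation: [0.0, 0.513, 0.859, 0.0]
wrist_force: [-0.8, 0.8, 2.1]
finger_gap: -0.0
grip_force: 1.1
```

>>> {"fn": "carry_out", "kwargs": {
  "steps": [
    [[0, 0, 0], [0, 0, 0.1], 255],
    [[0, 0, 0], [0, 0, 0.2], 255],
    [[0, 0, 0], [0, 0, 0.3], 255],
    [[0, 0, 0], [0, 0, 0.4], 255],
    [[0, 0, 0], [0, 0, 0.5], 255],
    [[0, 0, 0], [0, 0, 0.55], 255],
    [[0, 0, 0], [0, 0, 0.6], 255],
    [[0, 0, 0], [0, 0, 0.6], 255]
  ]
}}

```text
clock: 24.35
tcp_pos: [0.5436, 0.0044, 0.0948]
orientation: [0.0, 0.513, 0.859, -0.0]
wrist_force: [-0.6, -0.1, 2.3]
finger_gap: 0.0001
grip_force: 0.9
```

```bash
python3 - <<'E'
from h import *
s=env.get_state(); R0=rot(s['orientation']); A=np.array([.5077,.0708,.0906])
p=R0.inv().apply(s['tcp_pos']-A)*1e3; print(p.round(1),R0.inv().apply(s['wrist_force']).round(1))
E
```

```text
[-75.4   0.1  -4.2] [ 0.2 -0.6 -2.3]
```

>>> {"fn": "carry_out", "kwargs": {
  "steps": [
    [[0, 0, 0], [0, 0, 0.1], 255],
    [[0, 0, 0], [0, 0, 0.2], 255],
    [[0, 0, 0], [0, 0, 0.3], 255],
    [[0, 0, 0], [0, 0, 0.4], 255],
    [[0, 0, 0], [0, 0, 0.5], 255],
    [[0, 0, 0], [0, 0, 0.5], 255],
    [[0, 0, 0], [0, 0, 0.5], 255],
    [[0, 0, 0], [0, 0, 0.5], 255]
  ]
}}

```text
clock: 25.35
tcp_pos: [0.5436, 0.0044, 0.0898]
orientation: [0.0, 0.513, 0.859, 0.0]
wrist_force: [0.9, 0.1, 2.1]
finger_gap: 0.0005
grip_force: 1.0
```

```bash
python3 - <<'E'
from h import *
s=env.get_state(); R0=rot(s['orientation']); A=np.array([.5077,.0708,.0906])
p=R0.inv().apply(s['tcp_pos']-A)*1e3; print(p.round(1),R0.inv().apply(s['wrist_force']).round(1))
E
```

```text
[-75.5   0.1   0.8] [-0.4  0.8 -2.1]
```

>>> {"fn": "carry_out", "kwargs": {
  "steps": [
    [[0, 0, 0], [0, 0, 0.1], 255],
    [[0, 0, 0], [0, 0, 0.15], 255],
    [[0, 0, 0], [0, 0, 0.2], 255],
    [[0, 0, 0], [0, 0, 0.25], 255],
    [[0, 0, 0], [0, 0, 0.3], 255],
    [[0, 0, 0], [0, 0, 0.35], 255],
    [[0, 0, 0], [0, 0, 0.4], 255],
    [[0, 0, 0], [0, 0, 0.4], 255]
  ]
}}

```text
clock: 26.35
tcp_pos: [0.5439, 0.0043, 0.0861]
orientation: [0.0, 0.513, 0.859, 0.0]
wrist_force: [0.1, -0.7, 5.2]
finger_gap: 0.0
grip_force: 2.3
```

```bash
python3 - <<'E'
from h import *
s=env.get_state(); R0=rot(s['orientation']); A=np.array([.5077,.0708,.0906])
p=R0.inv().apply(s['tcp_pos']-A)*1e3; print(p.round(1),R0.inv().apply(s['wrist_force']).round(1))
q,d=env.read_camera('side'); cs=env.get_calibration('side'); u,v=map(int,pix(cs,[.5077,.0708,.12]))
t,_=env.read_camera('top'); ct=env.get_calibration('top'); U,V=map(int,pix(ct,[.5077,.0708,.12]))
f=lambda i,u,v:cv2.resize(i[v-40:v+40,u-40:u+40,::-1],None,fx=5,fy=5,interpolation=cv2.INTER_CUBIC)
cv2.imwrite('pics/s6.png',np.hstack([f(q,u,v),f(t,U,V)]))
E
```

```text
[-75.7   0.3   4.5] [-0.7 -0.2 -5.2]
```

View pics/s6.png

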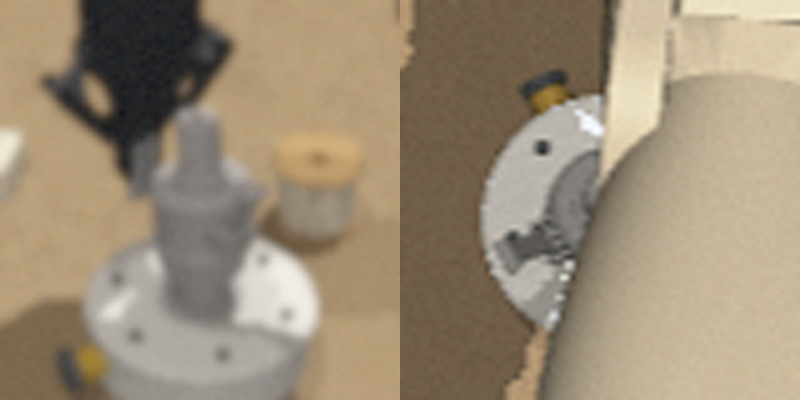

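The force is rising as expected near the stop, and the other arm (right half, (515,250)) is still up. I'll press a bit more.

>>> {"fn": "carry_out", "kwargs": {
  "steps": [
    [[0, 0, 0], [0, 0, 0.05], 255],
    [[0, 0, 0], [0, 0, 0.05], 255],
    [[0, 0, 0], [0, 0, 0.1], 255],
    [[0, 0, 0], [0, 0, 0.1], 255],
    [[0, 0, 0], [0, 0, 0.1], 255],
    [[0, 0, 0], [0, 0, 0.1], 255],
    [[0, 0, 0], [0, 0, 0.1], 255],
    [[0, 0, 0], [0, 0, 0.1], 255]
  ]
}}

```text
clock: 27.45
tcp_pos: [0.5441, 0.0042, 0.0855]
orientation: [0.001, 0.513, 0.859, 0.0]
wrist_force: [0.1, 0.1, 7.8]
finger_gap: -0.0002
grip_force: 3.0
```

>>> {"fn": "carry_out", "kwargs": {
  "steps": [
    [[0, 0, 0], [0, 0, 0.05], 255],
    [[0, 0, 0], [0, 0, 0.05], 255],
    [[0, 0, 0], [0, 0, 0.1], 255],
    [[0, 0, 0], [0, 0, 0.1], 255],
    [[0, 0, 0], [0, 0, 0.1], 255],
    [[0, 0, 0], [0, 0, 0.1], 255],
    [[0, 0, 0], [0, 0, 0.1], 255],
    [[0, 0, 0], [0, 0, 0.1], 255]
  ]
}}

```text
clock: 28.45
tcp_pos: [0.5444, 0.0041, 0.0848]
orientation: [0.001, 0.513, 0.859, 0.0]
wrist_force: [-0.6, -1.7, 10.1]
finger_gap: 0.0
grip_force: 3.8
```

>>> {"fn": "carry_out", "kwargs": {
  "steps": [
    [[0, 0, 0], [0, 0, -1], 255],
    [[0, 0, 0], [0, 0, -3], 255],
    [[0, 0, 0], [-2, 0, -6], 255],
    [[0, 0, 0], [-5, 0, -10], 255],
    [[0, 0, 0], [-8, 0, -13], 255],
    [[0, 0, 0], [-8, 0, -13], 255],
    [[0, 0, 0], [-8, 0, -13], 255],
    [[0, 0, 0], [-8, 0, -13], 255]
  ]
}}

```text
clock: 29.45
tcp_pos: [0.5801, -0.065, 0.2123]
orientation: [-0.002, 0.512, 0.859, -0.0]
wrist_force: [-0.6, -0.1, -0.7]
finger_gap: -0.0003
grip_force: 0.0
```

```bash
cat > m.py <<'E'
from h import *
c=env.get_calibration('wrist'); p,d=env.read_camera('wrist'); s=env.get_state()
v,u=np.mgrid[:400,:640]; a=(u-c['cx'])/c['fx']; b=(v-c['cy'])/c['fy']; t=np.hypot(a,b); k=np.tan(t)/t
P=np.stack([a*k*d,-b*k*d,-d],-1)@rot(c['orientation']).as_matrix().T+c['origin']
A=np.array([.5077,.0708,.0906]); Q=rot(s['orientation']).inv().apply((P-A).reshape(-1,3))*[1e3,1e3,-1e3]
m=(d.ravel()>0)&(abs(Q[:,1])<7)&(abs(Q[:,0])<110)&(Q[:,2]>-30)&(Q[:,2]<110)&(t.ravel()<1.3); Q=Q[m]
for x in range(-100,100,5):
    w=Q[(Q[:,0]>=x)&(Q[:,0]<x+5)]
    if len(w): print(x,len(w),np.percentile(w[:,2],[5,50,95]).round(1))
print(s['tcp_pos'],s['clock'])
E
python3 m.py
python3 - <<'E'
E
```

```text
-80 96 [-11.5  -8.9  -7. ]
-75 95 [-8.6 -6.5 -4.5]
-70 96 [-4.5 -2.9 -0.7]
-65 96 [-1.4  0.3  2.6]
-60 107 [2.2 4.4 6.8]
-55 100 [ 6.   8.6 10.7]
-50 108 [10.1 11.7 13.6]
-45 97 [12.3 15.  16.8]
-40 161 [16.3 22.6 25.6]
-35 212 [25.  39.1 42.8]
-30 129 [41.6 42.7 44. ]
-25 431 [42.5 66.6 84.2]
-20 139 [48.5 52.8 83.9]
[ 0.58030492 -0.06500041  0.21242775] 29.5
```

>>> {"fn": "carry_out", "kwargs": {
  "steps": [
    [[0, 0, 0], [3, 0, 0], 255],
    [[0, 0, 0], [7, 0, 0], 255],
    [[0, 0, 0], [11, 0, 0], 255],
    [[0, 0, 0], [15, 0, 0], 255],
    [[0, 0, 0], [17.5, 0, 0], 255],
    [[0, 0, 0], [18.6, 0, 0], 255],
    [[0, 0, 0], [18.6, 0, 0], 255],
    [[0, 0, 0], [18.6, 0, 0], 255]
  ]
}}

```text
clock: 30.5
tcp_pos: [0.4937, 0.0972, 0.2136]
orientation: [0.0, 0.513, 0.858, -0.0]
wrist_force: [0.3, -0.2, 0.1]
finger_gap: 0.0002
grip_force: 0.0
```

```bash
cat > r.py <<'E'
from h import *
s=env.get_state(); R0=rot(s['orientation']); A=np.array([.5077,.0708,.0906])
p=R0.inv().apply(s['tcp_pos']-A)*1e3; print(p.round(1),R0.inv().apply(s['wrist_force']).round(1),s['clock'])
E
python3 r.py; python3 m.py
```

```text
[  29.8    0.2 -123.1] [-0.3  0.2 -0.1] 30.5
5 29 [46.6 51.2 52.7]
10 136 [46.4 47.7 51.6]
15 122 [46.8 47.7 48.8]
20 194 [36.2 45.1 47.8]
25 123 [30.1 32.7 37.9]
30 53 [21.7 39.2 46.4]
35 58 [45.7 51.  55.1]
40 67 [57.5 62.5 65.8]
45 72 [73.4 75.3 76.6]
50 187 [73.9 75.7 76.8]
55 25 [72.6 73.2 75.3]
[0.49378161 0.09705477 0.21362692] 30.55
```

>>> {"fn": "carry_out", "kwargs": {
  "steps": [
    [[0, 0, 0], [0.1, 0, 1], 255],
    [[0, 0, 0], [0.1, 0, 2], 255],
    [[0, 0, 0], [0.1, 0, 3], 255],
    [[0, 0, 0], [0.1, 0, 4], 255],
    [[0, 0, 0], [0.1, 0, 5], 255],
    [[0, 0, 0], [0.1, 0, 5.7], 255],
    [[0, 0, 0], [0.1, 0, 5.7], 255],
    [[0, 0, 0], [0.1, 0, 5.7], 255]
  ]
}}

```text
clock: 31.55
tcp_pos: [0.493, 0.0987, 0.1571]
orientation: [0.0, 0.513, 0.859, 0.0]
wrist_force: [-0.4, -1.1, 0.3]
finger_gap: -0.0002
grip_force: 0.0
```

```bash
python3 r.py
```

```text
[ 31.5   0.3 -66.5] [-0.8 -0.9 -0.3] 31.55
```

>>> {"fn": "carry_out", "kwargs": {
  "steps": [
    [[0, 0, 0], [0.45, 0, 0], 255],
    [[0, 0, 0], [0.9, 0, 0.15], 255],
    [[0, 0, 0], [1.2, 0, 0.3], 255],
    [[0, 0, 0], [1.5, 0, 0.5], 255],
    [[0, 0, 0], [1.75, 0, 0.7], 255],
    [[0, 0, 0], [1.95, 0, 0.9], 255],
    [[0, 0, 0], [2.15, 0, 1.15], 255],
    [[0, 0, 0], [2.4, 0, 1.4], 255]
  ]
}}

```text
clock: 32.55
tcp_pos: [0.4814, 0.1198, 0.1426]
orientation: [0.0, 0.513, 0.859, 0.0]
wrist_force: [0.4, -1.6, 1.1]
finger_gap: 0.0001
grip_force: 0.9
```

```bash
python3 r.py
```

```text
[ 55.6   0.1 -52. ] [-1.6 -0.4 -1.1] 32.55
```

>>> {"fn": "carry_out", "kwargs": {
  "steps": [
    [[0, 0, 0], [0.2, 0, 0.25], 255],
    [[0, 0, 0], [0.35, 0, 0.5], 255],
    [[0, 0, 0], [0.5, 0, 0.8], 255],
    [[0, 0, 0], [0.6, 0, 1.2], 255],
    [[0, 0, 0], [0.7, 0, 1.5], 255],
    [[0, 0, 0], [0.8, 0, 1.8], 255],
    [[0, 0, 0], [0.9, 0, 2.1], 255],
    [[0, 0, 0], [1.0, 0, 2.4], 255]
  ]
}}

```text
clock: 33.55
tcp_pos: [0.4767, 0.1284, 0.1186]
orientation: [0.0, 0.513, 0.859, -0.0]
wrist_force: [0.0, -0.3, 3.5]
finger_gap: 0.0
grip_force: 1.2
```

```bash
python3 r.py
```

```text
[ 65.4   0.1 -28. ] [-0.2 -0.1 -3.5] 33.55
```

>>> {"fn": "carry_out", "kwargs": {
  "steps": [
    [[0, 0, 0], [0.3, 0, 0.1], 255],
    [[0, 0, 0], [0.6, 0, 0.25], 255],
    [[0, 0, 0], [0.9, 0, 0.45], 255],
    [[0, 0, 0], [1.0, 0, 0.65], 255],
    [[0, 0, 0], [1.0, 0, 0.85], 255],
    [[0, 0, 0], [1.0, 0, 1.0], 255],
    [[0, 0, 0], [1.0, 0, 1.2], 255],
    [[0, 0, 0], [1.0, 0, 1.3], 255]
  ]
}}

```text
clock: 34.55
tcp_pos: [0.4719, 0.1375, 0.1057]
orientation: [-0.0, 0.513, 0.859, 0.0]
wrist_force: [0.7, 0.5, 1.8]
finger_gap: 0.0002
grip_force: 1.1
```

```bash
python3 r.py
```

```text
[ 75.7   0.1 -15. ] [ 0.1  0.8 -1.8] 34.55
```

Moving freely. I'll go on down toward the stop.

>>> {"fn": "carry_out", "kwargs": {
  "steps": [
    [[0, 0, 0], [0, 0, 0.2], 255],
    [[0, 0, 0], [0, 0, 0.4], 255],
    [[0, 0, 0], [0, 0, 0.6], 255],
    [[0, 0, 0], [0, 0, 0.8], 255],
    [[0, 0, 0], [0, 0, 1.0], 255],
    [[0, 0, 0], [0, 0, 1.15], 255],
    [[0, 0, 0], [0, 0, 1.3], 255],
    [[0, 0, 0], [0, 0, 1.3], 255]
  ]
}}

```text
clock: 35.55
tcp_pos: [0.4718, 0.1374, 0.0926]
orientation: [-0.0, 0.513, 0.859, 0.0]
wrist_force: [0.3, -0.0, 2.5]
finger_gap: -0.0002
grip_force: 0.8
```

>>> {"fn": "carry_out", "kwargs": {
  "steps": [
    [[0, 0, 0], [0, 0, 0.1], 255],
    [[0, 0, 0], [0, 0, 0.15], 255],
    [[0, 0, 0], [0, 0, 0.2], 255],
    [[0, 0, 0], [0, 0, 0.25], 255],
    [[0, 0, 0], [0, 0, 0.3], 255],
    [[0, 0, 0], [0, 0, 0.3], 255],
    [[0, 0, 0], [0, 0, 0.3], 255],
    [[0, 0, 0], [0, 0, 0.3], 255]
  ]
}}

```text
clock: 36.55
tcp_pos: [0.4726, 0.1372, 0.0909]
orientation: [0.001, 0.513, 0.859, 0.0]
wrist_force: [-1.4, -2.4, 10.6]
finger_gap: 0.0002
grip_force: 4.1
```

>>> {"fn": "carry_out", "kwargs": {
  "steps": [
    [[0, 0, 0], [0, 0, -1], 255],
    [[0, 0, 0], [0.3, 0, -4], 255],
    [[0, 0, 0], [0, 0, -8], 255],
    [[0, 0, 0], [0, 0, -13], 255],
    [[0, 0, 0], [-5, 0, -15], 255],
    [[0, 0, 0], [-10, 0, -17], 255],
    [[0, 0, 0], [-15, 0, -19], 255],
    [[0, 0, 0], [-20, 0, -20], 255]
  ]
}}

```text
clock: 37.55
tcp_pos: [0.5675, -0.0401, 0.291]
orientation: [0.0, 0.513, 0.859, 0.0]
wrist_force: [1.0, 1.5, -0.0]
finger_gap: 0.0
grip_force: 0.0
```

>>> {"fn": "carry_out", "kwargs": {
  "steps": [
    [[0, 0, 0], [-2, 0, 0], 255],
    [[0, 0, 0], [-3, 0, 0], 255],
    [[0, 0, 0], [-3, 0, 0], 255],
    [[0, 0, 0], [-3, 0, 0], 255],
    [[0, 0, 0], [-3, 0, 0], 255],
    [[0, 0, 0], [-3, 0, 0], 255],
    [[0, 0, 0], [-3, 0, 0], 255],
    [[0, 0, 0], [-3, 0, 0], 255]
  ]
}}

```text
clock: 38.55
tcp_pos: [0.581, -0.065, 0.2899]
orientation: [0.0, 0.513, 0.859, 0.0]
wrist_force: [1.1, -0.1, 0.1]
finger_gap: -0.0
grip_force: 0.0
```

```bash
python3 r.py; python3 m.py; python3 - <<'E'
from h import *
c=env.get_calibration('wrist'); p,d=env.read_camera('wrist'); u,v=map(int,pix(c,[.5077,.0708,.12],1)); print(u,v)
x0=max(0,u-75);y0=max(0,v-55)
cv2.imwrite('pics/w7.png',cv2.resize(p[y0:y0+110,x0:x0+150,::-1],None,fx=5,fy=5,interpolation=cv2.INTER_CUBIC))
E
```

```text
[-1.544e+02  1.000e-01 -1.993e+02] [-0.6  0.9 -0.1] 38.55
-85 36 [-3.1 -0.9 -0.1]
-80 48 [-1.7 -0.2  1. ]
-75 60 [-0.4  1.6  3.9]
-70 60 [2.5 4.2 6.4]
-65 54 [5.6 7.4 9.8]
-60 47 [ 8.   9.9 11.6]
-55 54 [10.9 12.4 13.5]
-50 64 [12.9 15.2 18.1]
-45 62 [15.6 17.7 19.6]
-40 81 [17.9 23.3 25.8]
-35 105 [25.1 27.5 40.7]
-30 78 [39.3 41.9 44.4]
-25 75 [42.5 43.5 44.6]
-20 102 [43.  47.3 74.5]
-15 239 [49.  75.2 84.2]
-10 90 [82.2 83.6 84.8]
-5 92 [82.7 83.5 84.5]
0 92 [82.5 83.5 85.1]
5 82 [82.6 83.5 84.5]
[ 0.58102488 -0.06507267  0.28983817] 38.6
313 26
```

View pics/w7.png

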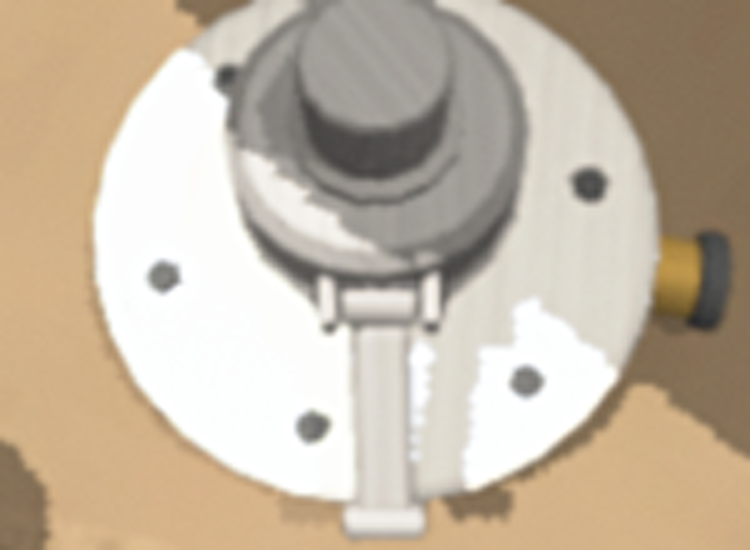

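The coupling is upright and the near arm is down at about 29° below level. I'll check the far arm by top-camera depth.

```bash
python3 - <<'E'
from h import *
s=env.get_state(); R0=rot(s['orientation']); A=np.array([.5077,.0708,.0906])
c=env.get_calibration('top'); D=np.median([env.read_camera('top')[1] for _ in range(3)],0)
Q=R0.inv().apply((cloud(c,D)+[.001,-.003,0]-A).reshape(-1,3))*[1e3,1e3,-1e3]
m=(D.ravel()>0)&(abs(Q[:,1])<6)&(abs(Q[:,0])<100)
Q=Q[m]
for q in sorted(Q.round(1).tolist()):
    if q[0]>-10: print(q)
E
```

```text
[-9.7, 1.5, 84.2]
[-9.4, -3.9, 80.9]
[-8.7, 4.8, 85.7]
[-8.5, -0.5, 81.8]
[-7.5, 2.7, 84.8]
[-7.2, -2.8, 82.9]
[-6.3, 0.8, 80.7]
[-6.0, -4.9, 81.9]
[-5.3, 4.2, 81.9]
[-5.0, -1.6, 83.8]
[-4.1, 1.9, 83.3]
[-3.8, -3.8, 84.1]
[-3.1, 5.1, 85.5]
[-2.9, -0.2, 81.7]
[-2.6, -5.9, 83.0]
[-1.9, 3.0, 85.0]
[-1.6, -2.6, 84.1]
[-0.6, 0.9, 83.4]
[-0.4, -4.8, 84.4]
[0.3, 4.4, 83.3]
[0.6, -1.0, 80.4]
[1.5, 2.2, 83.0]
[1.8, -3.5, 83.3]
[2.5, 5.5, 84.8]
[2.8, -0.0, 83.3]
[3.0, -5.7, 83.5]
[3.7, 3.7, 80.1]
[4.0, -2.1, 81.7]
[5.0, 1.1, 83.9]
[5.2, -4.3, 81.8]
[5.9, 4.7, 82.0]
[6.2, -1.0, 82.8]
[7.1, 2.5, 82.7]
[7.4, -3.2, 83.7]
[8.1, 5.8, 83.7]
[8.4, 0.3, 82.5]
[8.6, -5.3, 81.5]
[9.3, 3.6, 83.8]
[9.6, -1.9, 82.1]
[10.6, 1.6, 82.2]
[10.8, -4.2, 84.4]
[11.5, 4.9, 83.2]
[11.8, -0.9, 85.9]
[12.8, 2.8, 82.5]
[13.0, -2.9, 83.3]
[14.0, 0.5, 83.3]
[14.3, -3.9, 67.5]
[15.4, 1.1, 48.4]
[15.7, -4.7, 48.8]
[16.4, 4.7, 48.7]
[16.6, -1.3, 50.1]
[17.6, 2.5, 47.9]
[18.0, -2.8, 41.1]
[19.0, 0.7, 41.9]
[19.2, -5.3, 44.0]
[19.9, 4.2, 41.9]
[20.2, -1.7, 43.8]
[21.2, 2.2, 39.5]
[21.5, -4.0, 43.4]
[22.2, 5.4, 43.2]
[22.5, -0.
[... 1500 characters left out ...]
, -3.0, 0.8]
[72.9, -5.5, -92.5]
[73.6, 0.6, 1.3]
[74.1, -5.1, -2.7]
[74.7, 4.4, 0.4]
[75.1, -1.5, -1.6]
[75.5, -4.0, -93.1]
[76.1, 2.1, -0.8]
[76.4, -3.9, -1.2]
[77.2, 5.8, -1.6]
[77.4, -0.3, -0.8]
[78.6, 3.6, -3.0]
[78.9, -2.3, -4.9]
[79.9, 1.2, -3.1]
[80.0, -4.9, -1.5]
[80.9, 5.0, -3.3]
[81.2, -1.1, -3.6]
[86.9, -1.0, -91.4]
[88.1, 3.1, -92.6]
[88.3, -3.5, -90.9]
[89.5, 0.6, -93.0]
[89.8, -6.0, -92.6]
[90.5, 4.4, -90.5]
[90.9, -2.0, -92.2]
[91.8, 1.8, -89.6]
[92.1, -4.8, -88.9]
[93.0, 5.8, -90.6]
[93.2, -0.8, -88.9]
[94.6, 3.5, -93.4]
[94.9, -3.0, -93.6]
[95.8, 0.7, -90.5]
[96.2, -5.7, -91.4]
[97.0, 4.7, -90.6]
[97.4, -1.6, -93.1]
[98.5, 2.3, -92.7]
[98.7, -4.3, -91.0]
[99.9, -0.2, -93.0]
```

The far arm is also down at about 30°, the coupling is level, and the robot is clear.

```bash
python3 -c "
from workcell import env
print(env.hand_in())"
```

```text
the job is handed in; nothing more can be done
None
```

The coupling was pressed home at about 27–30 N for over half a second, both cam arms measured about 30° below level, it was released, and the job was handed in at about 39 s; the hand-in returned no verdict.

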